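# Load the heat-spreader plate in the test jig and hook up the probe

### The job

Load the copper plate into the test jig: push it along the grey deck and over the yellow lip, without lifting it off the jig, until it lies flat in the blue pocket. Then take the red test probe out of its stand, set its tip down between the yellow marks in the slot of the black cover, slide it along the slot until it drops fully into the hidden socket, and leave it standing there. Last, throw the green lever fully over to switch the jig on, and leave the shield can, the coil and the screwdriver where they are.

Things in the scene. Friction and masses are not known exactly. Their poses are not given: they have to be found in the camera images.
- jig: Fixed test jig, 184 x 300 mm. Origin on the table under the plate track's centre line; z up, plate is pushed to its +y; yaw within 0.2 rad. Jig frame, mm: grey deck, top z 30, from its open end y -150 to the yellow lip; track and pocket lie between aluminium rails, inner faces x -49 and 49, tops z 42. Black cover at x 59 to 125, top z 40, with a slot along y.
- lip (a point): Mid point of the lip's edge above the pocket, jig frame (0, 44, 33) mm; axes as the jig's. The lip ramps up from the deck (z 30) between y 30 and y 40, is flat at z 33 to y 44, then drops sheer into the pocket.
- pocket (a point): Centre of the blue pocket's floor, jig frame (0, 92, 20) mm; axes as the jig's. The pocket is 96 mm long (y 44 to 140, end wall top z 42) and 98 mm wide (x).
- slot_start (a point): On the slot's floor between the yellow marks, jig frame (92, -70, 30) mm, axes as the jig's. The slot runs from 15 mm to -y to 145 mm to +y of here, 11 mm wide, 10 deep, top 4 mm flared at 45 degrees. Floor flat but for one hidden socket, black in black: hole as wide as the slot, 12 mm along it, 26 deep below its floor, its centre 50 to 110 mm from here along +y (not reported: find it by feel).
- plate: Flat copper-coloured heat-spreader plate, 90 x 90 x 10 mm, 0.2 to 0.3 kg, lying on the grey deck between the rails, square to them within about 2 degrees. Origin: centre of its underside, z up.
- probe: Red-handled test probe, 60 g, standing tip down in its stand. Origin at its tip, z up along its axis. From the tip (mm): steel pin 9 diameter with a round end up to 38, a flange of 22 diameter from 38 to 42, then a round handle of 16 diameter from 42 to 108. Once in the socket it stands by itself, leaning up to 8 degrees.
- probe_tip (a point): The very end of the probe's steel pin (the probe's origin).
- probe_stand: Grey block 60 x 60 x 45 mm, fixed on the bench, with a 13 mm hole 41 mm deep in its middle, in which the probe stands on its flange (so its tip is 7 mm above the table). Origin: centre of its underside. It stands left or right of the jig, the switch on the other side.
- power_base: Grey block of the power switch, 70 x 50 x 25 mm, fixed on the bench, turned by up to 0.3 rad. Origin: centre of its underside; the lever swings in its x-z plane about an axis along y, 22 mm above the origin.
- power (a joint): Angle of the switch lever: 0 = off, leaning 0.5 rad to the block's -x (towards the robot); 1.0 rad = fully on, leaning 0.5 rad to its +x. It starts within 0.15 of off. It stays where it is left and moves at about 1 N.
- power_tip (a point): Centre of the green ball, 26 mm diameter, at the end of the lever, 80 mm from its axis; the rod is 10 mm thick. Leave it on: beyond 0.85 rad counts.
- shield_can: Loose aluminium can, 36 x 36 x 75 mm, upright. Origin: centre of its underside. Leave alone.
- coil: Loose copper spool, 40 mm diameter, 40 mm high, upright. Origin: centre of its underside. Leave alone.
- screwdriver: Loose screwdriver with a yellow handle, 170 mm, lying beyond the jig. Origin about its middle. Leave alone.
There are look-alikes about, which are no part of the job. There is more than one size of the probe; the one meant has the size given above.

How it is judged:
By the outcome, as a careful person would: the job done as asked, in the order asked, and still so for the second after the job is handed in, with the robot touching nothing.
It also fails if it takes over 72 s, if anything falls off the work surface, if the arm or the gripper's body presses on something with over 40 N, if the wrist force passes 120 N, or if a joint passes its speed limit or range.

### The arm

A 7-joint arm with a two-finger parallel gripper is mounted at the origin on the work surface. World frame = base frame: x ahead of the robot, y to its left, z up, the work surface at z = 0. Lengths are in m, angles in rad, forces in N, time in s.
With the tool pointing down it reaches from about 0.4 to 0.875 m from the base axis. Payload 6.5 kg.
Tool frame: the origin (TCP) lies midway between the tips of the shut fingers; the grasp point (between the pads) lies 19 mm behind it (arm.grip_depth is the distance from the TCP to the grasp point, in m); x points along the fingers, z is the direction in which the jaws open and shut, and the axes are right-handed (so a half turn about x gives the same grasp; the last joint's range is limited). The gripper opens to 88 mm and grips with 3 to 60 N. Pads are 18 mm wide; open, the fingers measure 123 mm over their backs; the gripper's body (75 mm by 187 mm) begins 45 mm behind the grasp point.
Start: joints at [1.046, 0.536, -0.004, 1.538, 0.003, 1.067, -0.071], TCP at [0.288, -0.583, 0.239] pointing down, gripper open.
Joint ranges: [-2.7, 2.7], [-0.37, 2.16], [-1.27, 1.26], [0.24, 2.4], [-1.31, 4.45], [0.19, 1.91], [-2.76, 2.76]. Speed limits (rad/s): [2.39, 2.39, 3.14, 3.14, 3.14, 3.14, 3.14].

### API

Orientations are given as a rotation vector (axis times angle).
In Python, from workcell import arm gives the robot as it stands.
- The arm moves only by the tool servo_tool, never from a script. Its argument "increments" is one flat list of numbers, 7 for each row, row after row: the turn, a rotation vector about the world's x, y, z in rad, then the shift along the world's x, y, z in m, then the opening, from 0 (shut) to 1 (fully open). In form: [rx, ry, rz, dx, dy, dz, gripper, rx, ry, rz, dx, dy, dz, gripper, ...]. A call has 1 to 20 rows; each row is the pose to reach, as a shift and turn from the pose commanded when the call began; what a row does not reach only later rows make up. A row lasts 1/10 s, in which the tool goes at most 50 mm and 8.59 degrees, less where a joint would pass 70% of its speed; a pose out of reach is approached as far as the arm can. A call with a gripper value outside its range is refused whole. The fingers move at their own pace and stop on an object; "newtons" is the grip in N (left out, the last holds). Time passes only in rows, so rows that repeat a pose let the fingers close. It gives the time, the measured TCP pose, the force and the opening at its end, in the units of the state.
- arm.get_state(): the state, without advancing time (a new reading comes with each control period).
- arm.grab_frame(name): name is "scene" or "top" or "wrist"; returns the picture (384x512x3 uint8, red, green, blue); there is no depth.
- arm.camera_model(name): a dict with "intrinsics" (3x3 intrinsics, pixels), "rvec" (rotation vector, rad) and "tvec" (3), from world to camera coordinates, as OpenCV has them. Camera axes: x right, y down, z forward; pixel columns grow to the right and rows downward; lengths in m; the calibration is good to about 2 mm. A picture is of the moment at which its call begins: read the wrist's pose just before it. camera_model takes no time and is no camera call; for the wrist camera it gives the pose at the moment of the call.
- arm.sign_off(): hands the job in, once; it reports no verdict.
The state is a dict: "time_s": time; "joint_pos": joint angles; "qd": joint speeds; "joint_torque": joint torques, N m; "eef_pos": TCP position; "ee_rot": TCP orientation; "contact_force": force on the tool from outside, world axes, zero at the start; "torque": the same for the moment, N m; "opening": finger opening in m.
Only numpy, scipy, OpenCV 4.12 (cv2) and the standard library are available. Lean on these libraries where they do the work, as an engineer would, in place of code of your own. Each camera call takes 0.05 s, during which the arm holds its last target.

## Working session

There is one attempt and no reset: what is moved stays moved. The work goes in short steps, Python scripts to look and compute and a tool call to move; the robot and the scene stay as the last step left them, time stands still between calls to the robot, and variables do not carry over. Pictures are saved under pics/ and viewed, and the job is handed in when it is done.

Besides the shell and the picture viewer there is one more tool, called after "Request:" as name(argument=value, ...) on one line, values as JSON. servo_tool: Moves the arm, as the interface text tells. Its arguments: {"type":"object","properties":{"increments":{"type":"array"},"newtons":{"type":"number"}},"required":["increments"]}

```bash
mkdir -p pics; ls
cat > h.py <<'E'
import numpy as np, cv2
from workcell import arm
from scipy.spatial.transform import Rotation as R
def snap(n,f):
    im=arm.grab_frame(n); cv2.imwrite(f,im[:,:,::-1]); return im
def ray(m,u,v):
    K=np.array(m["intrinsics"]);Rm=R.from_rotvec(m["rvec"]).as_matrix();t=np.array(m["tvec"]).ravel()
    d=Rm.T@np.linalg.inv(K)@np.array([u,v,1.]);return -Rm.T@t,d
def onz(m,u,v,z):
    o,d=ray(m,u,v);return o+d*(z-o[2])/d[2]
def proj(m,p):
    K=np.array(m["intrinsics"]);q=R.from_rotvec(m["rvec"]).as_matrix()@np.array(p)+np.array(m["tvec"]).ravel()
    q=K@q;return q[:2]/q[2]
E
python3 - <<'E'
from h import *
for n in("scene","top","wrist"):
    snap(n,f"pics/{n}0.png");m=arm.camera_model(n);print(n,np.round(ray(m,256,192)[0],3),np.round(m["intrinsics"],1).tolist())
s=arm.get_state();print({k:np.round(v,3) for k,v in s.items()})
E
```

```text
pics
scene [ 1.128 -0.56   0.596] [[386.8, 0.0, 252.6], [0.0, 386.8, 185.4], [0.0, 0.0, 1.0]]
top [ 0.42  -0.007  1.528] [[475.7, 0.0, 260.1], [0.0, 475.7, 195.4], [0.0, 0.0, 1.0]]
wrist [ 0.358 -0.548  0.384] [[299.5, 0.0, 257.9], [0.0, 299.5, 191.4], [0.0, 0.0, 1.0]]
{'time_s': np.float64(0.15), 'joint_pos': array([ 1.046,  0.537, -0.004,  1.539,  0.003,  1.067, -0.071]), 'qd': array([-0.   , -0.004,  0.001, -0.003, -0.001,  0.   ,  0.001]), 'joint_torque': array([ 2.0000e-03, -5.7133e+01,  9.9200e-01, -2.5183e+01, -5.6000e-02,
        1.5000e-02,  0.0000e+00]), 'eef_pos': array([ 0.288, -0.582,  0.238]), 'ee_rot': array([ 0.866,  1.393, -0.865]), 'contact_force': array([ 0.113, -0.169,  0.142]), 'torque': array([-0.029, -0.031,  0.001]), 'opening': np.float64(0.088)}
```

View pics/scene0.png

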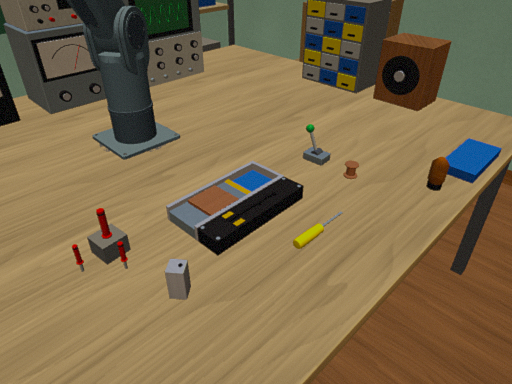

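View pics/top0.png

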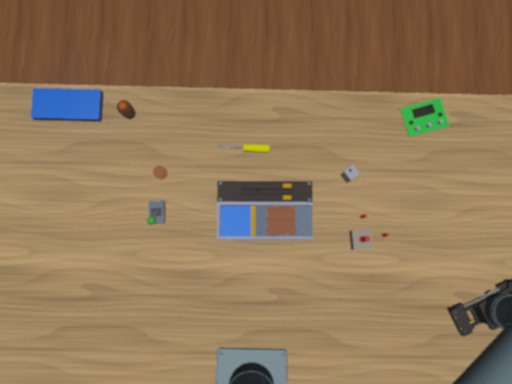

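View pics/wrist0.png

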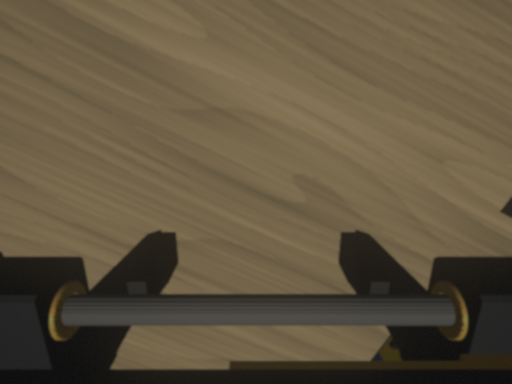

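The scene view shows the jig at (235,205), the stand with its tall probe at (105,235), two small probes at (78,257) and (122,255), and the switch at (315,145). In the top view the jig is at (265,210), the stand at (362,239) and the lever ball at (151,220).

Run:
```python
from h import *
im=cv2.imread("pics/top0.png");m=arm.camera_model("top")
cv2.imwrite("pics/topcrop.png",cv2.resize(im[165:260,130:400],None,fx=2.9,fy=2.9,interpolation=cv2.INTER_CUBIC))
hsv=cv2.cvtColor(im,cv2.COLOR_BGR2HSV)
def comps(lo,hi,z,name,amin=8):
    k=cv2.inRange(hsv,lo,hi);n,l,st,c=cv2.connectedComponentsWithStats(k)
    for i in range(1,n):
        if st[i,4]>=amin:
            pts=np.argwhere(l==i)[:,::-1].astype(np.float32);r=cv2.minAreaRect(pts)
            print(name,st[i].tolist(),np.round(c[i],1),np.round(onz(m,*c[i],z),3),"rect",[np.round(x,1) for x in r])
comps((100,150,80),(130,255,255),.02,"blue",50)
comps((5,120,80),(13,255,200),.04,"copper",50)
comps((20,150,120),(32,255,255),.033,"yellow")
comps((0,180,80),(4,255,255),.115,"red",4)
comps((50,150,60),(75,255,255),.09,"green")
comps((0,0,0),(180,120,60),.04,"black",200)
```

```text
blue [32, 89, 69, 31, 1996] [ 66.1 103.9] [0.872 0.619 0.02 ] rect [array([ 66.1, 103.9]), array([67.9, 29.5]), np.float64(1.2)]
blue [221, 206, 29, 29, 830] [234.9 220. ] [0.507 0.061 0.02 ] rect [array([235., 220.]), array([28., 28.]), np.float64(90.0)]
copper [0, 0, 512, 94, 42633] [260.   43.2] [ 1.085 -0.006  0.04 ] rect [array([255.5,  46.5]), array([ 93., 511.]), np.float64(90.0)]
copper [117, 101, 14, 13, 114] [123.3 106.5] [0.862 0.428 0.04 ] rect [array([123.5, 106.5]), array([11.3, 11.3]), np.float64(45.0)]
copper [153, 166, 14, 13, 131] [159.7 171.9] [0.653 0.302 0.04 ] rect [array([159.7, 171.9]), array([13.8, 11. ]), np.float64(36.9)]
copper [268, 207, 27, 27, 652] [280.8 220.1] [ 0.509 -0.083  0.04 ] rect [array([281., 220.]), array([26., 26.]), np.float64(0.0)]
yellow [243, 144, 27, 8, 195] [256.  147.4] [ 0.74  -0.001  0.033] rect [array([256. , 147.5]), array([ 7., 26.]), np.float64(90.0)]
yellow [283, 183, 9, 5, 41] [286.8 185.1] [ 0.621 -0.101  0.033] rect [array([287., 185.]), array([4., 8.]), np.float64(90.0)]
yellow [283, 195, 9, 5, 41] [286.8 197.1] [ 0.582 -0
[... 283 characters left out ...]
8. ]), array([2., 3.]), np.float64(90.0)]
green [402, 99, 46, 37, 785] [424.3 117.6] [ 0.834 -0.521  0.09 ] rect [array([424.3, 116.9]), array([27.8, 40.4]), np.float64(74.5)]
green [149, 218, 4, 5, 17] [150.6 219.9] [0.498 0.312 0.09 ] rect [array([150.5, 220. ]), array([4., 3.]), np.float64(90.0)]
black [448, 280, 64, 55, 838] [483.3 307.6] [ 0.253 -0.712  0.04 ] rect [array([487. , 309.9]), array([37.8, 69.3]), np.float64(63.8)]
black [454, 297, 58, 87, 994] [492.6 337.7] [ 0.163 -0.737  0.04 ] rect [array([489.9, 344.1]), array([ 25.4, 102.8]), np.float64(28.8)]
black [231, 363, 41, 21, 573] [250.7 374.7] [ 0.04 -0.    0.04] rect [array([251., 373.]), array([20., 40.]), np.float64(90.0)]
```

View pics/topcrop.png

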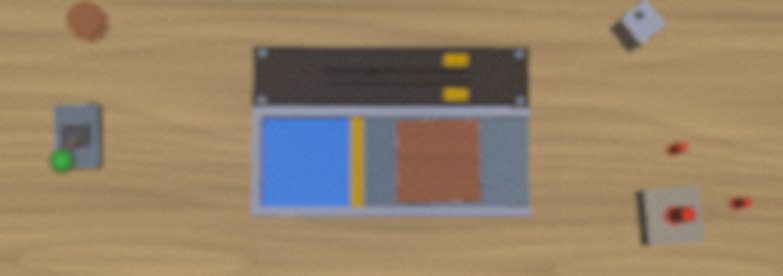

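Run:
```python
from h import *
s=arm.get_state();M=R.from_rotvec(s["ee_rot"]).as_matrix();print(np.round(M,3))
m=arm.camera_model("wrist");C=R.from_rotvec(m["rvec"]).as_matrix();print(np.round(C,3));o,d=ray(m,258,191)
print("cam in tool",np.round(M.T@(o-s["eef_pos"]),3),"opt axis in tool",np.round(M.T@d,3), "img x",np.round(M.T@C[0],2),onz(m,258,191,0))
# turn about world z to make jaw z along +-x or +-y
print(np.degrees(np.arctan2(M[1,2],M[0,2])))
```

```text
[[-0.001  0.897  0.443]
 [ 0.001  0.443 -0.897]
 [-1.    -0.    -0.001]]
[[ 0.443 -0.896 -0.001]
 [-0.855 -0.423  0.299]
 [-0.269 -0.131 -0.954]]
cam in tool [-0.146  0.078  0.   ] opt axis in tool [ 0.955 -0.298  0.   ] img x [0. 0. 1.] [ 0.24983137 -0.60095373  0.        ]
-63.70841909644167
```

Request:
servo_tool(increments=[0,0,1.112,0.172,0.283,0.02,1,0,0,1.112,0.172,0.283,0.02,1,0,0,1.112,0.172,0.283,0.02,1,0,0,1.112,0.172,0.283,0.02,1,0,0,1.112,0.172,0.283,0.02,1,0,0,1.112,0.172,0.283,0.02,1,0,0,1.112,0.172,0.283,0.02,1,0,0,1.112,0.172,0.283,0.02,1,0,0,1.112,0.172,0.283,0.02,1,0,0,1.112,0.172,0.283,0.02,1,0,0,1.112,0.172,0.283,0.02,1])

```text
time_s: 1.25
eef_pos: [0.4592, -0.3008, 0.2585]
ee_rot: [0.002, 1.571, -0.003]
contact_force: [0.4, -0.7, -0.5]
opening: 0.088
```

Run:
```python
from h import *
import json
s=arm.get_state();m=arm.camera_model("wrist");snap("wrist","pics/w1.png")
json.dump({k:np.array(v).tolist() for k,v in m.items()},open("pics/w1.json","w"))
print(s["time_s"],s["eef_pos"],s["contact_force"],np.abs(s["qd"]).max())
print(np.round(R.from_rotvec(s["ee_rot"]).as_matrix(),3), np.round(s["joint_pos"],2))
```

```text
1.25 [ 0.45915276 -0.30076663  0.25850123] [ 0.37222911 -0.72228007 -0.49656494] 0.0054687520660649126
[[-0.001  0.003  1.   ]
 [-0.     1.    -0.003]
 [-1.    -0.    -0.001]] [ 0.77  0.37 -0.34  1.77  0.14  1.03  0.37]
```

View pics/w1.png

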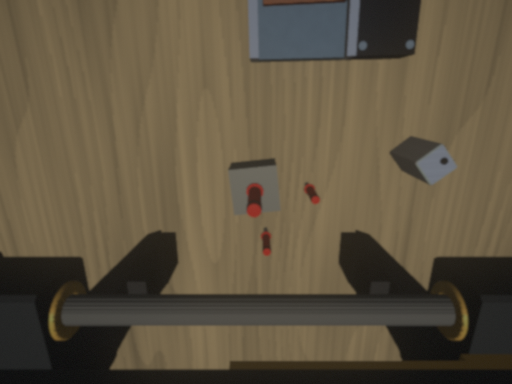

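Candidates for "probe": the tall one in the stand (254,200), a small loose one (312,192) and another (267,243). By the description it is the one in the stand. I'll check that in a close crop and measure it.

Run:
```python
from h import *
import json
m=json.load(open("pics/w1.json"));im=cv2.imread("pics/w1.png")
cv2.imwrite("pics/w1c.png",cv2.resize(im[145:265,210:340],None,fx=5,fy=5,interpolation=cv2.INTER_CUBIC))
hsv=cv2.cvtColor(im,cv2.COLOR_BGR2HSV)
k=cv2.inRange(hsv,(0,150,40),(6,255,255))|cv2.inRange(hsv,(175,150,40),(180,255,255));k[:150]=0
n,l,st,c=cv2.connectedComponentsWithStats(k)
for i in range(1,n):
    if st[i,4]>5: print(st[i],np.round(c[i],1))
# stand top
k=cv2.inRange(hsv,(0,0,75),(180,60,255));k[:150]=0;k[225:]=0;k[:,:215]=0;k[:,295:]=0
n,l,st,c=cv2.connectedComponentsWithStats(k)
i=1+np.argmax(st[1:,4]);print(st[i]);pts=cv2.boxPoints(cv2.minAreaRect(np.argwhere(l==i)[:,::-1].astype(np.float32)))
W=np.array([onz(m,*p,.045) for p in pts]);print(np.round(W,4),W.mean(0),[np.linalg.norm(W[i]-W[i-1]) for i in range(4)])
```

```text
[247 184  16  11  76] [254.5 187.9]
[305 184   9   8  33] [308.4 186.8]
[311 195   8   9  51] [314.8 199. ]
[247 203  14  14 154] [253.8 209.5]
[262 232   8   6  30] [265.5 234.2]
[263 248   7   7  42] [266.2 250.9]
[ 229  165   51   50 1715]
[[ 0.4226 -0.3069  0.045 ]
 [ 0.4813 -0.3013  0.045 ]
 [ 0.4879 -0.3615  0.045 ]
 [ 0.4263 -0.3676  0.045 ]] [ 0.45452824 -0.33432203  0.045     ] [np.float64(0.060868563268965004), np.float64(0.05897849008777046), np.float64(0.060536469525543445), np.float64(0.061885885602238115)]
```

View pics/w1c.png

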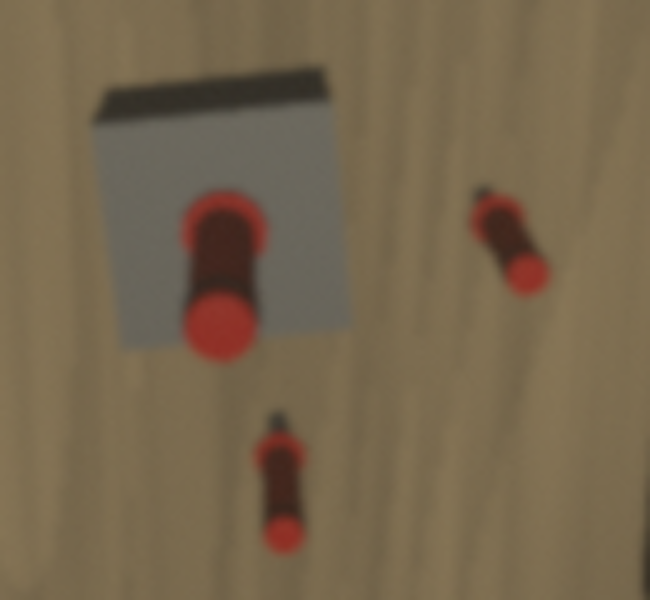

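Request:
servo_tool(increments=[0,0,0.003,0.065,0.24,0.1,1,0,0,0.003,0.065,0.24,0.1,1,0,0,0.003,0.065,0.24,0.1,1,0,0,0.003,0.065,0.24,0.1,1,0,0,0.003,0.065,0.24,0.1,1,0,0,0.003,0.065,0.24,0.1,1,0,0,0.003,0.065,0.24,0.1,1,0,0,0.003,0.065,0.24,0.1,1])

```text
time_s: 2.1
eef_pos: [0.5245, -0.0612, 0.3582]
ee_rot: [-0.002, 1.572, 0.0]
contact_force: [0.2, -0.3, -0.4]
opening: 0.0879
```

Run:
```python
from h import *
import json
s=arm.get_state();m=arm.camera_model("wrist");snap("wrist","pics/w2.png")
json.dump({k:np.array(v).tolist() for k,v in m.items()},open("pics/w2.json","w"))
print(s["time_s"],s["eef_pos"],s["contact_force"],np.abs(s["qd"]).max())
m1=json.load(open("pics/w1.json"))
for u,v,z in((253.8,209.5,.115),(254.5,186,.049),(314.8,199,.07),(266.2,250.9,.07),(308.4,186.8,.03),(265.5,234,.03)):print(u,v,np.round(onz(m1,u,v,z),4))
```

```text
2.1 [ 0.5245012  -0.06121413  0.35823142] [ 0.20415218 -0.34024753 -0.36972417] 0.020981192539988206
253.8 209.5 [ 0.4551 -0.3337  0.115 ]
254.5 186 [ 0.4551 -0.3278  0.049 ]
314.8 199 [ 0.5265 -0.3378  0.07  ]
266.2 250.9 [ 0.4694 -0.4062  0.07  ]
308.4 186.8 [ 0.5252 -0.3347  0.03  ]
265.5 234 [ 0.4695 -0.4021  0.03  ]
```

View pics/w2.png

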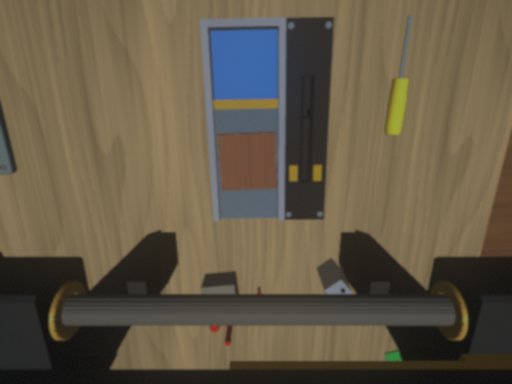

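The picture shows the jig nearly square to the world: blue pocket (245,65), lip (245,104), plate (248,161), marks (293,173) and (318,173), and the cover's slot near column 307. Next I'll measure those.

Run:
```python
from h import *
import json
m=json.load(open("pics/w2.json"));im=cv2.imread("pics/w2.png");hsv=cv2.cvtColor(im,cv2.COLOR_BGR2HSV)
def rect(lo,hi,z,name,amin):
    k=cv2.inRange(hsv,lo,hi);k[240:]=0;n,l,st,c=cv2.connectedComponentsWithStats(k)
    for i in range(1,n):
        if st[i,4]<amin or c[i][0]>350: continue
        p=np.argwhere(l==i)[:,::-1].astype(np.float32)
        W=np.array([onz(m,*q,z)[:2] for q in p]).astype(np.float32)
        r=cv2.minAreaRect(W*1000);print(name,st[i,4],np.round(c[i],1),"centre",np.round(W.mean(0),4),"rect",np.round(r[0],1),np.round(r[1],1),round(r[2],2))
rect((100,150,60),(130,255,255),.02,"blue",50)
rect((3,100,50),(14,255,200),.04,"copper",200)
rect((18,150,80),(32,255,255),.04,"yellow z40",20)
rect((0,0,0),(180,255,45),.04,"black",300)
cv2.imwrite("pics/w2c.png",cv2.resize(im[5:235,190:345],None,fx=3.4,fy=2.6*1,interpolation=cv2.INTER_CUBIC))
```

```text
blue 4286 [244.6  63.2] centre [0.5045 0.0644] rect [504.1  62.9] [94.8 93.2] 1.12
copper 2949 [247.5 160.6] centre [ 0.5082 -0.0792] rect [508.2 -80.3] [86.  86.7] 2.26
yellow z40 363 [245.4 104. ] centre [0.5059 0.0069] rect [505.4   6.8] [92.2  8.2] 1.58
yellow z40 142 [293.  172.7] centre [ 0.5806 -0.0983] rect [580.7 -98.8] [12.8 26.4] 1.87
yellow z40 141 [317.  172.5] centre [ 0.6188 -0.0978] rect [618.9 -98. ] [12.8 25.1] 3.24
black 918 [307.1 125.1] centre [ 0.5994 -0.0252] rect [598.2 -32.6] [ 22.9 162.4] 0.96
```

View pics/w2c.png

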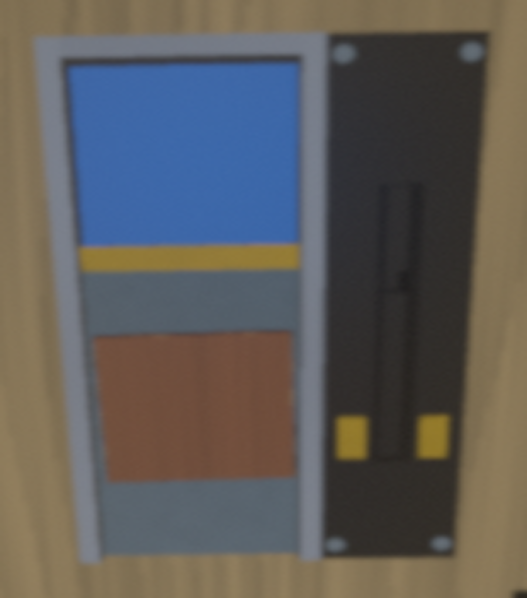

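Run:
```python
from h import *
import json
m=json.load(open("pics/w2.json"))
im=cv2.imread("pics/w2.png")
P={k:onz(m,190+u/3.4,5+v/2.6,.04)[:2] for k,(u,v) in dict(TL=(344,53),BL=(336,545),TR=(472,51),BR=(442,544),slotTop=(402,185),slotBot=(392,460),line=(400,290),blotch=(402,280)).items()}
for k,v in P.items(): print(k,np.round(v,4))
for a,b in(("BL","TL"),("BR","TR")):
    d=P[b]-P[a];print("yaw",np.arctan2(-d[0],d[1]))
for a,b in(("TL","TR"),("BL","BR")):
    d=P[b]-P[a];print("yaw",np.arctan2(d[1],d[0]))
c=np.mean([P[k] for k in("TL","BL","TR","BR")],0);print("cover centre",c)
g=cv2.createCLAHE(6,(2,2)).apply(cv2.cvtColor(im,cv2.COLOR_BGR2GRAY)[60:195,285:330])
cv2.imwrite("pics/slot.png",cv2.resize(g,None,fx=4.4,fy=4.4,interpolation=cv2.INTER_CUBIC))
for yaw in(.015,.025,.035):
  q=R.from_euler("z",yaw).as_matrix()[:2,:2]
  for n,w,j in(("lip",(.5054,.0068+.0),(0,.037)),("marks",(.5998,-.0982),(.092,-.07)),("cover",c,(.092,0)),("pocket",(.5045,.0640),(0,.092))):
    print(yaw,n,np.round(np.array(w)-q@np.array(j),4))
```

```text
TL [0.5704 0.1114]
BL [ 0.5763 -0.1701]
TR [0.6225 0.1124]
BR [ 0.6282 -0.1693]
slotTop [0.5974 0.0457]
slotBot [ 0.601  -0.1135]
line [ 0.5995 -0.0112]
blotch [ 0.6001 -0.0056]
yaw 0.020903113916241115
yaw 0.02037439469374379
yaw 0.01961571694157519
yaw 0.0151329447371061
cover centre [ 0.59934618 -0.02888604]
0.015 lip [ 0.506  -0.0302]
0.015 marks [ 0.5068 -0.0296]
0.015 cover [ 0.5074 -0.0303]
0.015 pocket [ 0.5059 -0.028 ]
0.025 lip [ 0.5063 -0.0302]
0.025 marks [ 0.5061 -0.0305]
0.025 cover [ 0.5074 -0.0312]
0.025 pocket [ 0.5068 -0.028 ]
0.035 lip [ 0.5067 -0.0302]
0.035 marks [ 0.5054 -0.0315]
0.035 cover [ 0.5074 -0.0321]
0.035 pocket [ 0.5077 -0.0279]
```

View pics/slot.png

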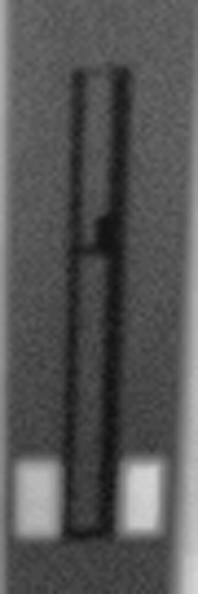

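Request:
servo_tool(increments=[0,0,0.02,-0.015,-0.094,-0.05,0.34,0,0,0.02,-0.015,-0.094,-0.1,0.34,0,0,0.02,-0.015,-0.094,-0.15,0.34,0,0,0.02,-0.015,-0.094,-0.2,0.34,0,0,0.02,-0.015,-0.094,-0.25,0.34,0,0,0.02,-0.015,-0.094,-0.27,0.34,0,0,0.02,-0.015,-0.094,-0.29,0.34,0,0,0.02,-0.015,-0.094,-0.31,0.34,0,0,0.02,-0.015,-0.094,-0.316,0.34,0,0,0.02,-0.015,-0.094,-0.32,0.34,0,0,0.02,-0.015,-0.094,-0.322,0.34,0,0,0.02,-0.015,-0.094,-0.322,0.34], newtons=20)

```text
time_s: 3.35
eef_pos: [0.5103, -0.1543, 0.0374]
ee_rot: [-0.018, 1.57, 0.017]
contact_force: [0.6, 0.3, -0.1]
opening: 0.0298
```

Run:
```python
from h import *
s=arm.get_state();snap("wrist","pics/w3.png")
print(s["time_s"],s["eef_pos"],s["contact_force"],s["opening"])
```

```text
3.35 [ 0.51032164 -0.15430244  0.03744462] [ 0.63103691  0.30198408 -0.10735687] 0.02976439436536341
```

View pics/w3.png

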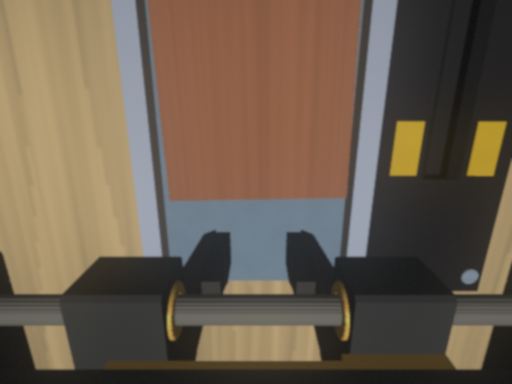

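The fingers straddle the plate's middle (fingers at columns 208–230 and 288–312, plate edges 168–348). I'll lower 2 mm and push.

Request:
servo_tool(increments=[0,0,0,0,0.006,-0.002,0.34,0,0,0,0,0.012,-0.002,0.34,0,0,0,0,0.02,-0.002,0.34,0,0,0,-0.0005,0.028,-0.002,0.34,0,0,0,-0.0005,0.036,-0.002,0.34,0,0,0,-0.001,0.044,-0.002,0.34,0,0,0,-0.001,0.052,-0.002,0.34,0,0,0,-0.001,0.06,-0.002,0.34,0,0,0,-0.0015,0.068,-0.002,0.34,0,0,0,-0.0015,0.076,-0.002,0.34,0,0,0,-0.002,0.084,-0.002,0.34,0,0,0,-0.002,0.09,-0.002,0.34])

```text
time_s: 4.6
eef_pos: [0.5078, -0.063, 0.0348]
ee_rot: [-0.018, 1.571, 0.018]
contact_force: [-0.8, -4.3, 3.0]
opening: 0.0299
```

Run:
```python
from h import *
s=arm.get_state();snap("wrist","pics/w4.png")
print(s["time_s"],s["eef_pos"],s["contact_force"],s["opening"])
```

```text
4.6 [ 0.50778894 -0.06295144  0.03475803] [-0.82172124 -4.3206015   3.03104415] 0.029879811284299524
```

View pics/w4.png

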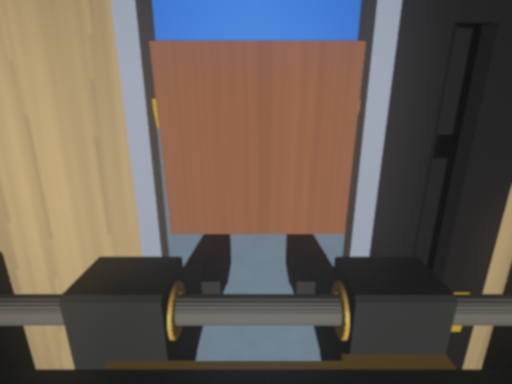

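The plate is straddling the lip and still square; the slot also shows a dark notch at (443,146). I'll keep pushing to the drop.

Request:
servo_tool(increments=[0,0,0,0,0.006,0.0005,0.34,0,0,0,0,0.012,0.0005,0.34,0,0,0,0,0.018,0.0005,0.34,0,0,0,-0.0005,0.024,0.0005,0.34,0,0,0,-0.0005,0.03,0.0005,0.34,0,0,0,-0.0005,0.036,0.0005,0.34,0,0,0,-0.001,0.042,0.0005,0.34,0,0,0,-0.001,0.048,0.0005,0.34,0,0,0,-0.001,0.054,0.0005,0.34,0,0,0,-0.001,0.06,0.0005,0.34,0,0,0,-0.001,0.064,0.0005,0.34,0,0,0,-0.001,0.067,0.0005,0.34,0,0,0,-0.001,0.07,0.0005,0.34,0,0,0,-0.001,0.072,0.0005,0.34])

```text
time_s: 6.05
eef_pos: [0.5069, 0.0089, 0.0352]
ee_rot: [-0.018, 1.571, 0.019]
contact_force: [-0.0, -0.0, 0.5]
opening: 0.0296
```

Run:
```python
from h import *
s=arm.get_state();snap("wrist","pics/w5.png")
print(s["time_s"],s["eef_pos"],s["contact_force"],s["opening"])
```

```text
6.05 [0.50686696 0.00889069 0.03518968] [-0.0008123  -0.01965716  0.46643421] 0.029572324380725195
```

View pics/w5.png

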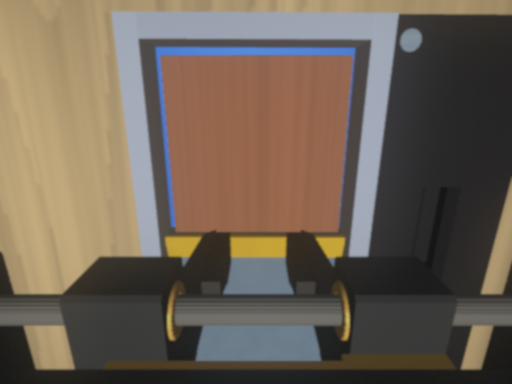

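The plate looks flat in the pocket: blue gaps at (258,50) and (163,150), and no contact force. I'll lift off and check.

Request:
servo_tool(increments=[0,0,0,0,-0.01,0.04,0.34,0,0,0,0,-0.03,0.09,0.34,0,0,0,0,-0.05,0.14,0.34,0,0,0,0,-0.08,0.18,0.5,0,0,0,0,-0.08,0.18,0.5])

```text
time_s: 6.6
eef_pos: [0.5095, -0.0757, 0.22]
ee_rot: [-0.016, 1.563, 0.012]
contact_force: [-0.2, 0.0, 0.5]
opening: 0.043
```

Run:
```python
from h import *
import json
s=arm.get_state();m=arm.camera_model("wrist");im=snap("wrist","pics/w6.png")[:,:,::-1]
json.dump({k:np.array(v).tolist() for k,v in m.items()},open("pics/w6.json","w"))
print(s["time_s"],s["eef_pos"])
hsv=cv2.cvtColor(np.ascontiguousarray(im),cv2.COLOR_BGR2HSV)
k=cv2.inRange(hsv,(3,100,50),(14,255,200));n,l,st,c=cv2.connectedComponentsWithStats(k);i=1+np.argmax(st[1:,4])
for z in(.03,.04):
  W=np.array([onz(m,*q,z)[:2] for q in np.argwhere(l==i)[:,::-1]]).astype(np.float32)*1000
  print(z,cv2.minAreaRect(W))
```

```text
6.6 [ 0.50952775 -0.07572881  0.21996672]
0.03 ((505.3257751464844, 54.516353607177734), (86.41737365722656, 75.52408599853516), 1.1642193794250488)
0.04 ((505.3857421875, 52.96342468261719), (83.84628295898438, 73.27709197998047), 1.1642193794250488)
```

View pics/w6.png

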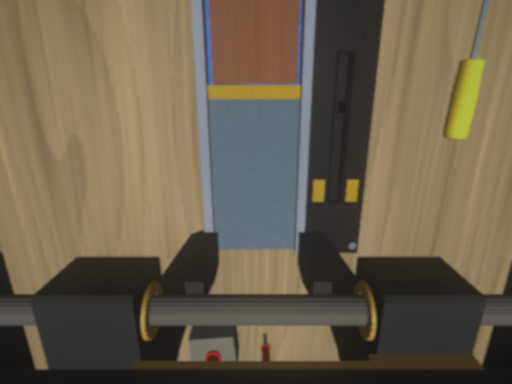

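The plate's tail lies at jig y ≈ 47, past the lip (44), at floor height. It is in. Next is the probe; the dark notch in the slot is at (342,106).

Request:
servo_tool(increments=[0,0,-0.13,-0.055,-0.258,-0.02,0.5,0,0,-0.28,-0.055,-0.258,-0.02,0.5,0,0,-0.43,-0.055,-0.258,-0.02,0.5,0,0,-0.58,-0.055,-0.258,-0.02,0.5,0,0,-0.73,-0.055,-0.258,-0.02,0.5,0,0,-0.88,-0.055,-0.258,-0.02,0.5,0,0,-1.03,-0.055,-0.258,-0.02,0.5,0,0,-1.18,-0.055,-0.258,-0.02,0.5,0,0,-1.33,-0.055,-0.258,-0.02,0.5,0,0,-1.48,-0.055,-0.258,-0.02,0.5,0,0,-1.59,-0.055,-0.258,-0.02,0.5,0,0,-1.59,-0.055,-0.258,-0.02,0.5,0,0,-1.59,-0.055,-0.258,-0.02,0.5])

```text
time_s: 7.95
eef_pos: [0.4517, -0.3286, 0.194]
ee_rot: [1.203, 1.215, -1.204]
contact_force: [-1.1, 0.9, 0.5]
opening: 0.0441
```

Run:
```python
from h import *
import json
m6=json.load(open("pics/w6.json"))
for z in(.03,.04):print("notch",np.round(onz(m6,342,106,z),4),"slot ends",np.round(onz(m6,345,52,.04),4),np.round(onz(m6,336,204,.04),4))
s=arm.get_state();m=arm.camera_model("wrist");im=snap("wrist","pics/w7.png")[:,:,::-1]
json.dump({k:np.array(v).tolist() for k,v in m.items()},open("pics/w7.json","w"))
print(s["time_s"],s["eef_pos"],np.round(s["joint_pos"],2));print(np.round(R.from_rotvec(s["ee_rot"]).as_matrix(),3))
```

```text
notch [ 0.6012 -0.0058  0.03  ] slot ends [0.5961 0.0462 0.04  ] [ 0.6027 -0.1149  0.04  ]
notch [ 0.5984 -0.0056  0.04  ] slot ends [0.5961 0.0462 0.04  ] [ 0.6027 -0.1149  0.04  ]
7.95 [ 0.45167341 -0.32863962  0.19397451] [ 0.52  0.44  0.04  1.83 -0.02  0.88 -0.99]
[[-0.002  1.     0.008]
 [ 0.001  0.008 -1.   ]
 [-1.    -0.002 -0.001]]
```

View pics/w7.png

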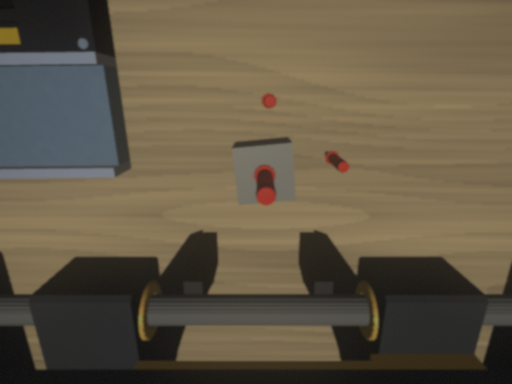

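Run:
```python
from h import *
import json
m=json.load(open("pics/w7.json"));im=cv2.imread("pics/w7.png");hsv=cv2.cvtColor(im,cv2.COLOR_BGR2HSV)
k=cv2.inRange(hsv,(0,150,90),(6,255,255))|cv2.inRange(hsv,(175,150,90),(180,255,255))
n,l,st,c=cv2.connectedComponentsWithStats(k)
for i in range(1,n):
    if st[i,4]>5: print(st[i],np.round(c[i],1),np.round(onz(m,*c[i],.115),4),np.round(onz(m,*c[i],.049),4))
```

```text
[262  94  14  13 139] [268.6 100.3] [ 0.5276 -0.3356  0.115 ] [ 0.5269 -0.3378  0.049 ]
[326 152  12  11  51] [329.8 155.6] [ 0.4878 -0.3828  0.115 ] [ 0.4755 -0.3989  0.049 ]
[338 161  11  11  92] [342.7 166.3] [ 0.4796 -0.3934  0.115 ] [ 0.4648 -0.4125  0.049 ]
[255 166  20  14 110] [263.9 171. ] [ 0.4753 -0.333   0.115 ] [ 0.4593 -0.3344  0.049 ]
[257 187  18  18 262] [265.6 195.2] [ 0.4557 -0.3346  0.115 ] [ 0.4339 -0.3365  0.049 ]
```

Request:
servo_tool(increments=[0,0,0,0,0,0,0.5,0,0,0,0,0,0,0.5])

```text
time_s: 8.2
eef_pos: [0.4518, -0.3297, 0.195]
ee_rot: [1.206, 1.212, -1.206]
contact_force: [-0.0, 0.1, -0.0]
opening: 0.0442
```

Request:
servo_tool(increments=[0,0,0,0.004,-0.0045,-0.03,0.5,0,0,0,0.004,-0.0045,-0.06,0.5,0,0,0,0.004,-0.0045,-0.085,0.5,0,0,0,0.004,-0.0045,-0.105,0.5,0,0,0,0.004,-0.0045,-0.117,0.5,0,0,0,0.004,-0.0045,-0.125,0.5,0,0,0,0.004,-0.0045,-0.127,0.5,0,0,0,0.004,-0.0045,-0.127,0.5])

```text
time_s: 9.0
eef_pos: [0.4562, -0.3345, 0.0686]
ee_rot: [1.206, 1.21, -1.206]
contact_force: [-0.2, 0.8, -0.2]
opening: 0.0442
```

Run:
```python
from h import *
s=arm.get_state();m=arm.camera_model("wrist");im=snap("wrist","pics/w8.png")
print(s["time_s"],s["eef_pos"],s["contact_force"])
print(proj(m,s["eef_pos"]),proj(m,[.4555,-.334,.115]))
```

```text
9.0 [ 0.45619186 -0.33451472  0.06864223] [-0.16933553  0.84785644 -0.21198272]
[257.98017839 247.59661863] [256.71915732 304.93913397]
```

View pics/w8.png

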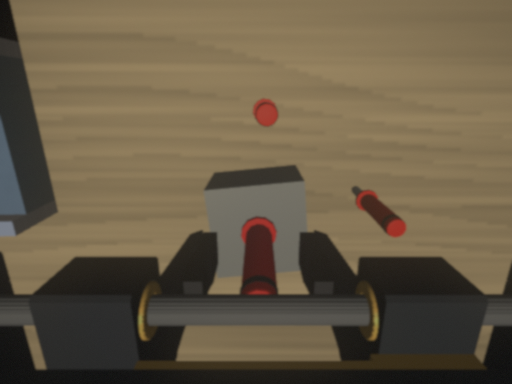

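The handle is centred between the fingers at (259,260). Closing.

Request:
servo_tool(increments=[0,0,0,0,0,0,0,0,0,0,0,0,0,0,0,0,0,0,0,0,0,0,0,0,0,0,0,0,0,0,0,0,0,0,0,0,0,0,0,0,0,0], newtons=25)

```text
time_s: 9.65
eef_pos: [0.456, -0.3344, 0.0684]
ee_rot: [1.206, 1.211, -1.206]
contact_force: [-0.6, -0.3, 1.7]
opening: 0.015
```

Request:
servo_tool(increments=[0,0,0,0,0,0.015,0,0,0,0,0,0,0.035,0,0,0,0,0,0,0.06,0,0,0,0,0,0,0.08,0,0,0,0,0.02,0.033,0.08,0,0,0,0.006,0.044,0.073,0.08,0,0,0,0.012,0.07,0.115,0.08,0,0,0,0.012,0.096,0.158,0.08,0,0,0,0.012,0.122,0.2,0.08,0,0,0,0.012,0.137,0.225,0.08,0,0,0,0.012,0.144,0.236,0.08,0,0,0,0.012,0.144,0.236,0.08,0,0,0,0.012,0.144,0.236,0.08,0])

```text
time_s: 10.95
eef_pos: [0.5989, -0.1007, 0.1484]
ee_rot: [1.198, 1.215, -1.201]
contact_force: [-0.4, -1.2, -0.8]
opening: 0.0155
```

Run:
```python
from h import *
s=arm.get_state();m=arm.camera_model("wrist");im=snap("wrist","pics/w9.png");im=snap("scene","pics/s9.png")
cv2.imwrite("pics/s9c.png",cv2.resize(im[100:270,150:350,::-1],None,fx=3.5,fy=3.5,interpolation=cv2.INTER_CUBIC))
print(s["time_s"],s["eef_pos"],s["contact_force"],s["opening"])
print(np.round(R.from_rotvec(s["ee_rot"]).as_matrix(),3),np.round(s["joint_pos"],2))
```

```text
10.95 [ 0.5988852  -0.1006875   0.14837963] [-0.35832757 -1.18512083 -0.82334637] 0.015489907909400464
[[-0.001  1.     0.014]
 [-0.001  0.014 -1.   ]
 [-1.    -0.001  0.001]] [ 0.08  0.57  0.01  1.73 -0.01  0.84 -1.46]
```

View pics/w9.png

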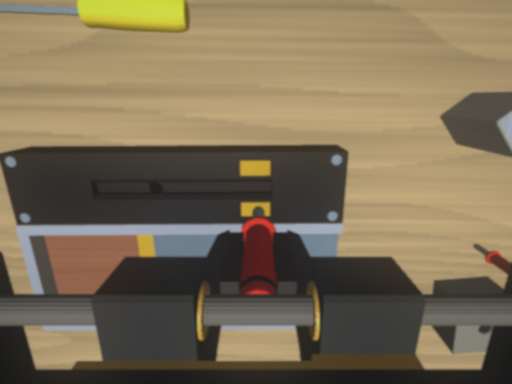

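View pics/s9c.png

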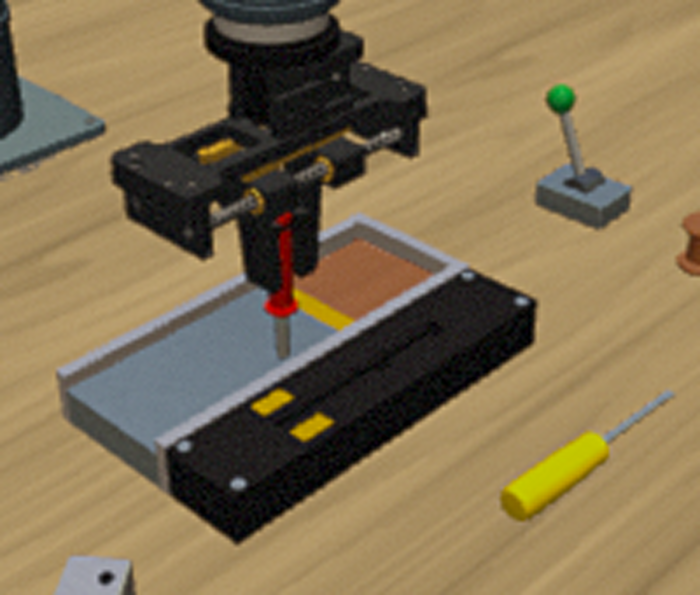

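Run:
```python
from h import *
m=arm.camera_model("wrist");im=cv2.imread("pics/w9.png")
cv2.imwrite("pics/w9c.png",cv2.resize(im[140:260,80:360],None,fx=2.8,fy=4,interpolation=cv2.INTER_CUBIC))
hsv=cv2.cvtColor(im,cv2.COLOR_BGR2HSV);k=cv2.inRange(hsv,(18,150,80),(32,255,255));k[:140]=0;k[:,:230]=0;k[225:]=0;k[:,280:]=0
n,l,st,c=cv2.connectedComponentsWithStats(k)
for i in range(1,n):
    if st[i,4]>20: print(st[i],np.round(c[i],1),np.round(onz(m,*c[i],.04),4))
print("slot",[np.round(onz(m,u,v,.04),4) for u,v in((93,182),(93,194),(270,179),(270,191),(155,187))])
s=arm.get_state();p=s["eef_pos"];print(p,"tip pred px",proj(m,p+[0,0,-.0614]),"flange",proj(m,p+[0,0,-.0214]),"tip ray",np.round(onz(m,258,208,p[2]-.0614),4))
```

```text
[240 160  31  16 477] [255.1 167.7] [ 0.6183 -0.0986  0.04  ]
[241 202  29  15 309] [253.8 207.8] [ 0.581  -0.0978  0.04  ]
slot [array([0.6036, 0.0442, 0.04  ]), array([0.5925, 0.0459, 0.04  ]), array([ 0.6083, -0.1118,  0.04  ]), array([ 0.5972, -0.1121,  0.04  ]), array([ 0.5997, -0.01  ,  0.04  ])]
[ 0.59875631 -0.1011923   0.14832947] tip pred px [257.83245068 207.80104082] flange [257.89148896 230.83234077] tip ray [ 0.5986 -0.1013  0.0869]
```

View pics/w9c.png

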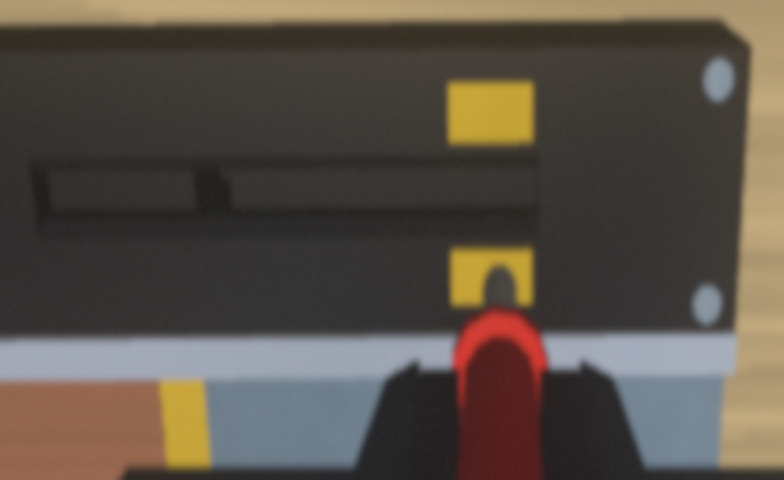

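The probe is held straight, its pin tip predicted and seen at (258,208). The slot's line lies between the marks at (255,168) and (254,208). Descending at the marks.

Request:
servo_tool(increments=[0,0,0,0.001,0.0025,-0.012,0,0,0,0,0.001,0.0025,-0.025,0,0,0,0,0.001,0.0025,-0.037,0,0,0,0,0.001,0.0025,-0.044,0,0,0,0,0.001,0.0025,-0.048,0,0,0,0,0.001,0.0025,-0.051,0,0,0,0,0.001,0.0025,-0.054,0,0,0,0,0.001,0.0025,-0.056,0,0,0,0,0.001,0.0025,-0.0565,0])

```text
time_s: 11.95
eef_pos: [0.6009, -0.0958, 0.0917]
ee_rot: [1.198, 1.217, -1.197]
contact_force: [0.3, 0.9, -0.7]
opening: 0.0151
```

Run:
```python
from h import *
s=arm.get_state();m=arm.camera_model("wrist");im=snap("wrist","pics/w10.png");im=snap("scene","pics/s10.png")
cv2.imwrite("pics/s10c.png",cv2.resize(im[130:250,150:320,::-1],None,fx=4,fy=4,interpolation=cv2.INTER_CUBIC))
print(s["time_s"],s["eef_pos"],s["contact_force"],s["torque"],s["opening"])
```

```text
11.95 [ 0.60091594 -0.09576163  0.09173607] [ 0.28436224  0.93541172 -0.69496453] [-0.01551643  0.02159195 -0.02733959] 0.015059053472838509
```

View pics/s10c.png

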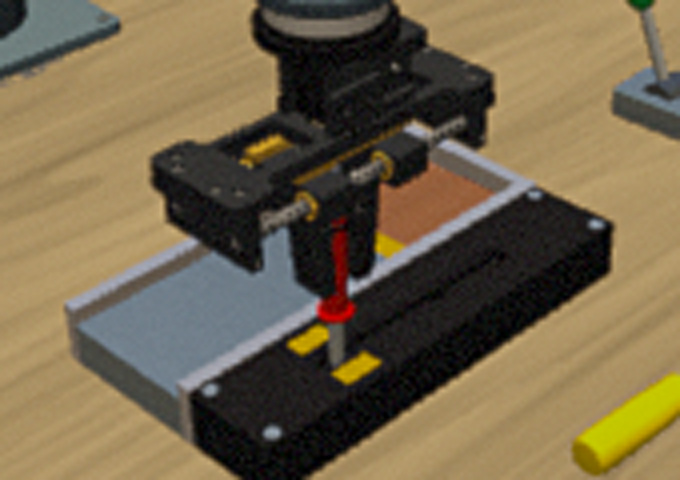

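View pics/w10.png

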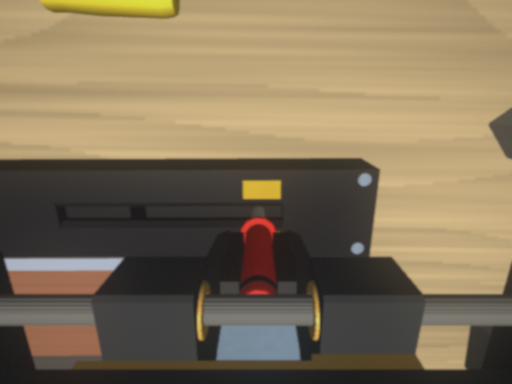

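The pin is inside the slot between the marks, at (258,212). Lowering gently to touch the floor.

Request:
servo_tool(increments=[0,0,0,-0.0005,-0.002,-0.001,0,0,0,0,-0.0005,-0.002,-0.002,0,0,0,0,-0.0005,-0.002,-0.003,0,0,0,0,-0.0005,-0.002,-0.003,0])

```text
time_s: 12.45
eef_pos: [0.6014, -0.0974, 0.0905]
ee_rot: [1.199, 1.216, -1.196]
contact_force: [-3.1, 1.8, 13.0]
opening: 0.0152
```

Request:
servo_tool(increments=[0,0,0,-0.001,0.004,0.001,0,0,0,0,-0.001,0.01,0.001,0,0,0,0,-0.0015,0.016,0.001,0,0,0,0,-0.0015,0.022,0.001,0,0,0,0,-0.0015,0.028,0.001,0,0,0,0,-0.002,0.034,0.001,0,0,0,0,-0.002,0.04,0.001,0,0,0,0,-0.002,0.045,0.001,0,0,0,0,-0.002,0.049,0.001,0,0,0,0,-0.002,0.053,0.001,0,0,0,0,-0.0025,0.057,0.001,0,0,0,0,-0.0025,0.061,0.001,0,0,0,0,-0.0025,0.065,0.001,0,0,0,0,-0.0025,0.069,0.001,0,0,0,0,-0.0025,0.073,0.001,0,0,0,0,-0.003,0.076,0.001,0])

```text
time_s: 14.05
eef_pos: [0.5986, -0.0244, 0.0908]
ee_rot: [1.198, 1.212, -1.198]
contact_force: [1.4, -6.1, 7.1]
opening: 0.0155
```

Still on the floor at 74 mm with 7 N down. Continuing in short steps.

Request:
servo_tool(increments=[0,0,0,0,0.002,0,0,0,0,0,0,0.004,0,0,0,0,0,0,0.006,0,0,0,0,0,0,0.008,0,0,0,0,0,0,0.01,0,0])

```text
time_s: 14.55
eef_pos: [0.5985, -0.0145, 0.0907]
ee_rot: [1.197, 1.212, -1.199]
contact_force: [0.5, -6.2, 7.5]
opening: 0.015
```

Request:
servo_tool(increments=[0,0,0,0,0.0015,0,0,0,0,0,0,0.003,0,0,0,0,0,0,0.0045,0,0])

```text
time_s: 14.85
eef_pos: [0.5975, -0.0069, 0.0895]
ee_rot: [1.198, 1.217, -1.197]
contact_force: [1.3, -1.9, 0.6]
opening: 0.0152
```

Run:
```python
from h import *
s=arm.get_state();m=arm.camera_model("wrist");im=snap("wrist","pics/w11.png")
print(s["time_s"],s["eef_pos"],s["contact_force"],s["torque"],s["opening"])
```

```text
14.85 [ 0.59754683 -0.00690761  0.08953504] [ 1.31002508 -1.94550081  0.58507782] [-0.24350865 -0.41521525  0.00691983] 0.015178301032878571
```

View pics/w11.png

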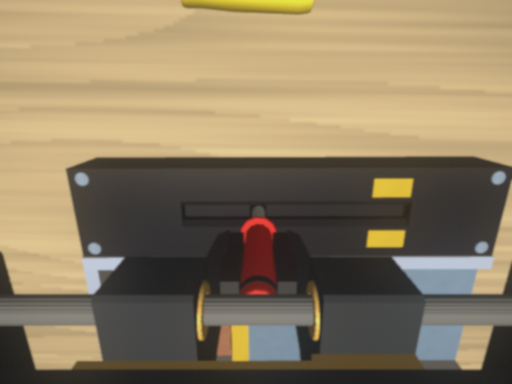

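The vertical force fell from 7.5 to 0.6 N and z dropped: the tip is at the socket, at y ≈ -0.007. Lowering.

Request:
servo_tool(increments=[0,0,0,0,0,-0.002,0,0,0,0,0,0,-0.004,0,0,0,0,0,0,-0.005,0])

```text
time_s: 15.2
eef_pos: [0.5976, -0.007, 0.0845]
ee_rot: [1.198, 1.217, -1.197]
contact_force: [1.6, -0.3, 1.0]
opening: 0.0154
```

Request:
servo_tool(increments=[0,0,0,0,0,-0.003,0,0,0,0,0,0,-0.006,0,0,0,0,0,0,-0.009,0,0,0,0,0,0,-0.012,0,0,0,0,0,0,-0.015,0,0,0,0,0,0,-0.018,0,0,0,0,0,0,-0.0195,0])

```text
time_s: 15.9
eef_pos: [0.5976, -0.0073, 0.0651]
ee_rot: [1.198, 1.216, -1.197]
contact_force: [2.1, -0.7, 5.1]
opening: 0.0148
```

Request:
servo_tool(increments=[0,0,0,0,0,-0.001,0,0,0,0,0,0,-0.002,0,0,0,0,0,0,-0.002,0])

```text
time_s: 16.2
eef_pos: [0.598, -0.0073, 0.0645]
ee_rot: [1.198, 1.216, -1.197]
contact_force: [-0.4, -0.2, 11.9]
opening: 0.015
```

It bottomed out 26 mm below the slot floor (12 N). Releasing.

Request:
servo_tool(increments=[0,0,0,0,0,0.0015,0,0,0,0,0,0,0.0015,0.3,0,0,0,0,0,0.0015,0.5,0,0,0,0,0,0.0015,0.5,0,0,0,0,0,0.02,0.5,0,0,0,0,0,0.05,0.5,0,0,0,0,0,0.09,0.5,0,0,0,0,0,0.12,0.5,0,0,0,0,0,0.12,0.5])

```text
time_s: 17.1
eef_pos: [0.5997, -0.0073, 0.1873]
ee_rot: [1.201, 1.212, -1.193]
contact_force: [0.8, 0.6, 0.1]
opening: 0.0439
```

Run:
```python
from h import *
import json
s=arm.get_state();m=arm.camera_model("wrist");im=snap("wrist","pics/w12.png");im=snap("scene","pics/s12.png")
json.dump({k:np.array(v).tolist() for k,v in m.items()},open("pics/w12.json","w"))
cv2.imwrite("pics/s12c.png",cv2.resize(im[100:260,150:370,::-1],None,fx=3.5,fy=3.5,interpolation=cv2.INTER_CUBIC))
print(s["time_s"],s["eef_pos"],s["contact_force"],s["opening"])
```

```text
17.1 [ 0.5997468  -0.00730493  0.18731999] [0.78355441 0.61352416 0.06752306] 0.04388233556026491
```

View pics/s12c.png

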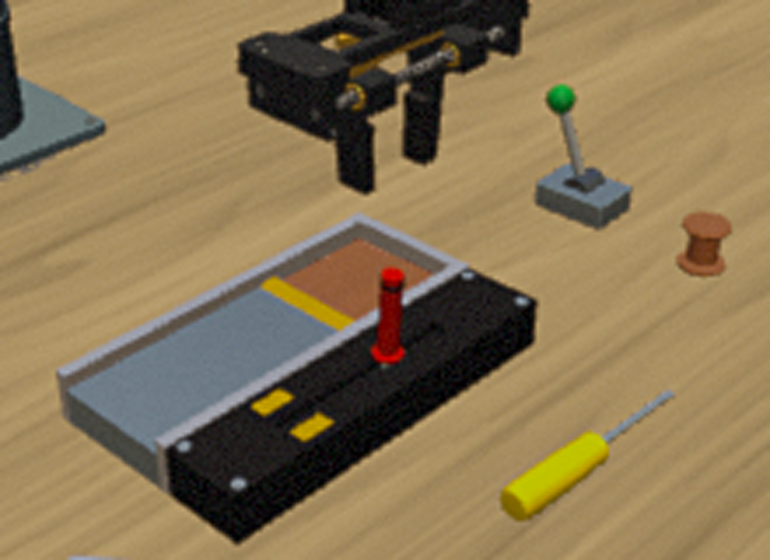

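View pics/w12.png

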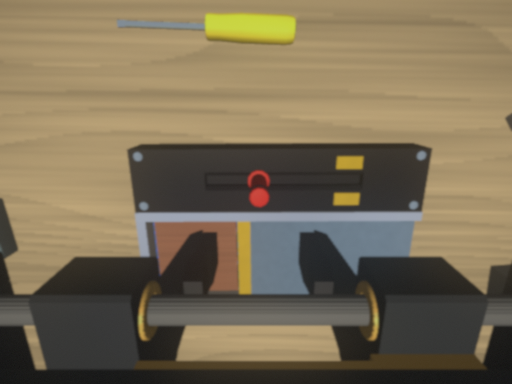

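The probe stands by itself, flange just above the cover: top at (259,197), flange at (259,180). Now the switch.

Request:
servo_tool(increments=[0,0,0,-0.02,0.04,0.07,0,0,0,0,-0.045,0.09,0.09,0,0,0,0,-0.07,0.13,0.09,0,0,0,0,-0.095,0.175,0.09,0,0,0,0,-0.12,0.22,0.09,0,0,0,0,-0.13,0.265,0.09,0,0,0,0,-0.13,0.305,0.09,0,0,0,0,-0.13,0.305,0.09,0,0,0,0,-0.13,0.305,0.09,0,0,0,0,-0.13,0.305,0.09,0])

```text
time_s: 18.2
eef_pos: [0.4669, 0.2964, 0.2716]
ee_rot: [1.195, 1.217, -1.201]
contact_force: [0.4, -0.5, -0.4]
opening: 0.0005
```

Run:
```python
from h import *
import json
s=arm.get_state();m=arm.camera_model("wrist");im=snap("wrist","pics/w13.png")
json.dump({k:np.array(v).tolist() for k,v in m.items()},open("pics/w13.json","w"))
print(s["time_s"],s["eef_pos"],s["contact_force"],s["opening"],np.round(s["joint_pos"],2))
```

```text
18.2 [0.46690182 0.2964465  0.27157999] [ 0.42849705 -0.4772153  -0.4129103 ] 0.0004865995411430972 [-0.55  0.34 -0.12  1.76  0.05  1.05 -2.24]
```

View pics/w13.png

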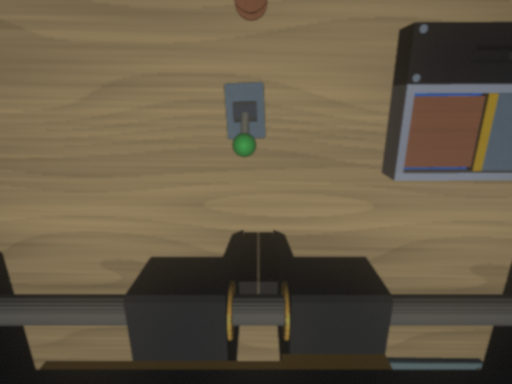

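Run:
```python
from h import *
import json
m=json.load(open("pics/w13.json"));im=cv2.imread("pics/w13.png");hsv=cv2.cvtColor(im,cv2.COLOR_BGR2HSV)
k=cv2.inRange(hsv,(45,120,40),(75,255,255));c=np.argwhere(k)[:,::-1].mean(0);print("ball",c,k.sum()/255,[np.round(onz(m,*c,z),4) for z in(.085,.092,.1)])
k=cv2.inRange(hsv,(95,30,40),(125,110,160));k[:,:210]=0;k[:,285:]=0;k[:70]=0;k[160:]=0
n,l,st,cc=cv2.connectedComponentsWithStats(k);i=1+np.argmax(st[1:,4])
W=np.array([onz(m,*q,.025)[:2] for q in np.argwhere(l==i)[:,::-1]]).astype(np.float32)*1000
r=cv2.minAreaRect(W);print(st[i],r);print(np.round(cv2.boxPoints(r),1))
cv2.imwrite("pics/w13c.png",cv2.resize(im[70:165,210:285],None,fx=6,fy=6,interpolation=cv2.INTER_CUBIC))
```

```text
ball [243.73666667 144.69      ] 300.0 [array([0.4941, 0.3122, 0.085 ]), array([0.4952, 0.3119, 0.092 ]), array([0.4964, 0.3116, 0.1   ])]
[ 226   84   38   54 1190] ((527.7589111328125, 313.37310791015625), (64.68879699707031, 44.89603042602539), 3.0855095386505127)
[[494.3 334. ]
 [496.7 289.2]
 [561.3 292.7]
 [558.8 337.5]]
```

View pics/w13c.png

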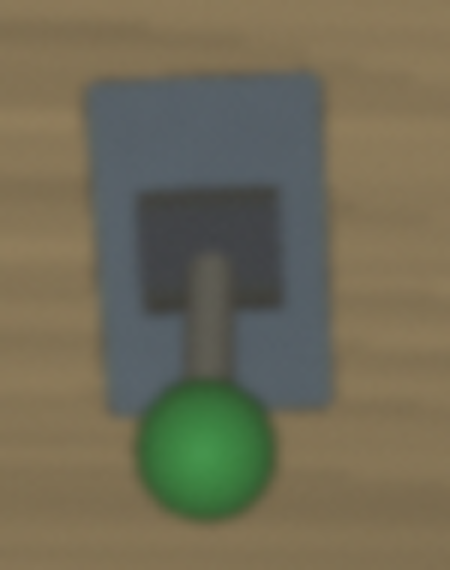

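The picture shows the base centred at (0.528, 0.313) with yaw about 0.05, and the ball at (0.495, 0.312), so the lever sits near 0.08. I'll descend behind it with the fingers shut.

Request:
servo_tool(increments=[0,0,0.05,-0.015,0.015,-0.04,0,0,0,0.05,-0.015,0.015,-0.08,0,0,0,0.05,-0.015,0.015,-0.12,0,0,0,0.05,-0.015,0.015,-0.155,0,0,0,0.05,-0.015,0.015,-0.185,0,0,0,0.05,-0.015,0.015,-0.2,0,0,0,0.05,-0.015,0.015,-0.2,0,0,0,0.05,-0.015,0.015,-0.2,0])

```text
time_s: 19.05
eef_pos: [0.4533, 0.3124, 0.0741]
ee_rot: [1.162, 1.239, -1.161]
contact_force: [-0.2, 0.1, 0.5]
opening: 0.0006
```

Run:
```python
from h import *
s=arm.get_state();snap("wrist","pics/w14.png")
print(s["time_s"],s["eef_pos"],s["contact_force"],np.round(s["joint_pos"],2))
```

```text
19.05 [0.45326783 0.31235338 0.07407461] [-0.24930553  0.07878186  0.4992844 ] [-0.6   0.61 -0.11  1.9   0.11  0.63 -2.29]
```

View pics/w14.png

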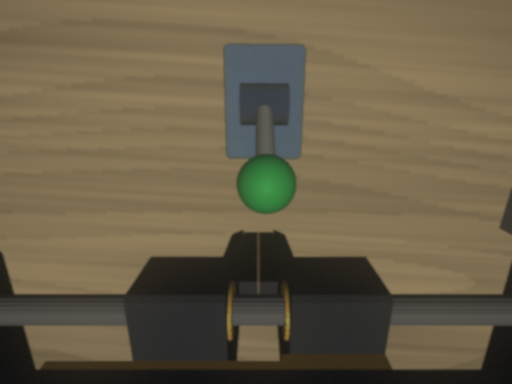

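The ball (267,184) is dead ahead of the shut fingers (258,240). Pushing to +x.

Request:
servo_tool(increments=[0,0,0,0.01,0,-0.002,0,0,0,0,0.018,0,-0.002,0,0,0,0,0.026,0,-0.002,0,0,0,0,0.034,0.0005,-0.002,0,0,0,0,0.042,0.001,-0.002,0,0,0,0,0.05,0.001,-0.002,0,0,0,0,0.058,0.0015,-0.002,0,0,0,0,0.066,0.002,-0.002,0,0,0,0,0.072,0.002,-0.002,0,0,0,0,0.077,0.0025,-0.002,0,0,0,0,0.081,0.003,-0.002,0,0,0,0,0.084,0.003,-0.002,0])

```text
time_s: 20.3
eef_pos: [0.5364, 0.3157, 0.071]
ee_rot: [1.16, 1.24, -1.161]
contact_force: [-0.9, -0.3, -1.1]
opening: 0.0003
```

Run:
```python
from h import *
s=arm.get_state();snap("wrist","pics/w15.png")
print(s["time_s"],s["eef_pos"],s["contact_force"])
```

```text
20.3 [0.53638897 0.31571132 0.07103404] [-0.94160216 -0.32021314 -1.14827221]
```

View pics/w15.png

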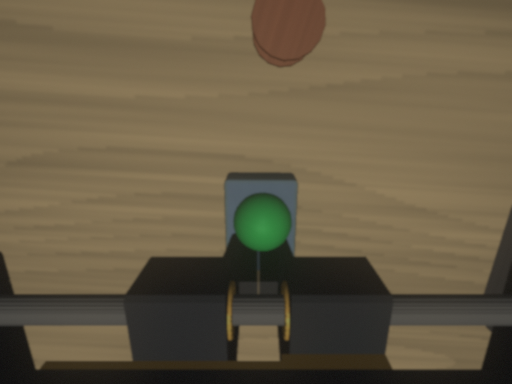

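Request:
servo_tool(increments=[0,0,0,0.003,0,0,0,0,0,0,0.006,0,0,0,0,0,0,0.008,0,0,0,0,0,0,0.01,0,0,0])

```text
time_s: 20.75
eef_pos: [0.5409, 0.3158, 0.0704]
ee_rot: [1.153, 1.246, -1.168]
contact_force: [-17.7, -2.4, 10.1]
opening: 0.0004
```

Hard stop (18 N). Backing off and looking.

Request:
servo_tool(increments=[0,0,0,-0.015,0,0,0,0,0,0,-0.05,0,0,0,0,0,0,-0.09,0,0.01,0,0,0,0,-0.1,0,0.05,0,0,0,0,-0.1,-0.03,0.1,0,0,0,0,-0.09,-0.04,0.15,0,0,0,0,-0.09,-0.04,0.19,0,0,0,0,-0.09,-0.04,0.19,0])

```text
time_s: 21.55
eef_pos: [0.4607, 0.2773, 0.2685]
ee_rot: [1.173, 1.235, -1.15]
contact_force: [-0.0, -0.0, 0.2]
opening: 0.0001
```

Run:
```python
from h import *
s=arm.get_state();m=arm.camera_model("wrist");im=snap("wrist","pics/w16.png")[:,:,::-1].copy();sc=snap("scene","pics/s16.png")
cv2.imwrite("pics/s16c.png",cv2.resize(sc[100:260,150:370,::-1],None,fx=3.5,fy=3.5,interpolation=cv2.INTER_CUBIC))
hsv=cv2.cvtColor(im,cv2.COLOR_BGR2HSV);k=cv2.inRange(hsv,(45,120,40),(75,255,255));c=np.argwhere(k)[:,::-1].mean(0)
b=onz(m,*c,.092);d=b[:2]-[.5278,.3134];print(s["time_s"],s["eef_pos"],s["contact_force"],"ball",c,b,"joint",.5+np.arcsin(d[0]/.08))
mt=arm.camera_model("top");t=snap("top","pics/t16.png")
```

```text
21.55 [0.46074179 0.2772858  0.26848562] [-0.0113524  -0.02275262  0.16350493] ball [227.00268817  67.91397849] [0.56689829 0.31641147 0.092     ] joint 1.0106318791484505
```

View pics/s16c.png

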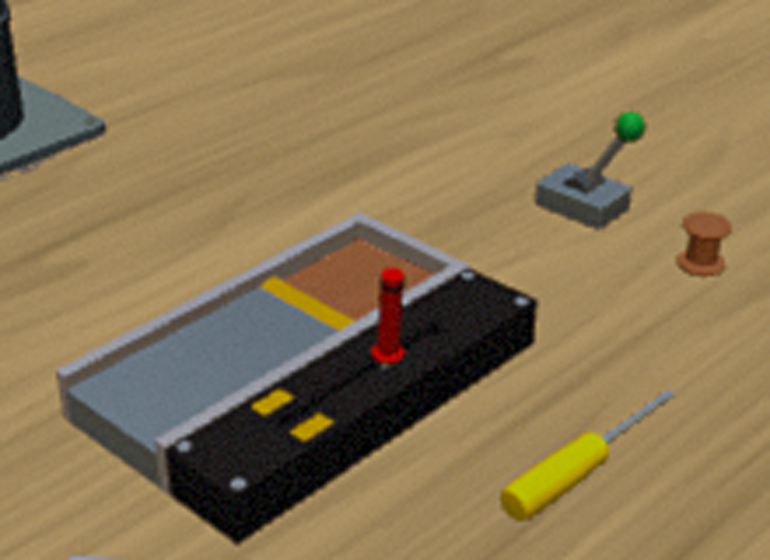

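View pics/w16.png

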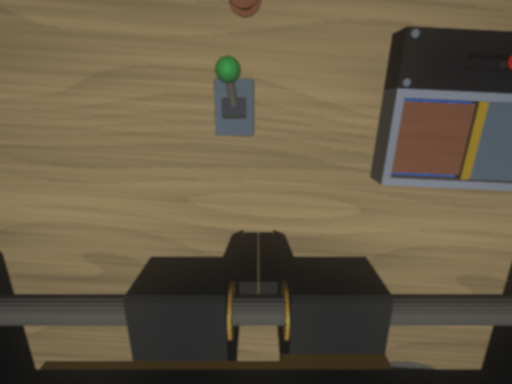

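View pics/t16.png

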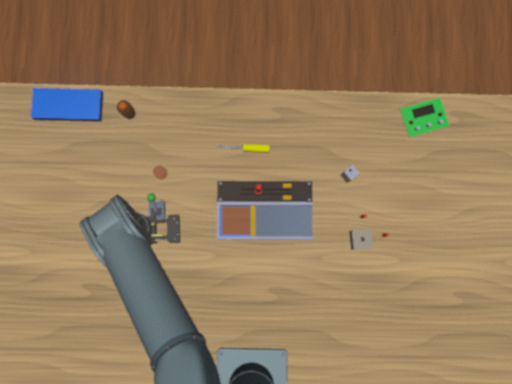

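The lever reads about 1.0 rad, the plate is in the pocket, the probe is standing, and the can, coil and screwdriver are where they were. Handing in.

```bash
python3 -c "
from workcell import arm
print(arm.sign_off())"
```

```text
the job is handed in; nothing more can be done
None
```

The job is done in the order asked and was handed in at about 22 s.

- **Plate:** I pushed it along the deck and over the lip. It lies in the blue pocket with its tail at jig y ≈ 47 mm, past the lip at 44, and the fingers felt no force afterwards.
- **Probe:** I took the tall one from the stand, set its tip down between the yellow marks and slid it about 92 mm along the slot. The downward force then vanished, and it went in until it stopped 26 mm below the slot floor, which is the socket's full depth. After release it stands by itself with its flange just above the cover. I judged this last part by eye in the scene view.
- **Lever:** I pushed it to its hard stop at about 18 N. Measured afterwards with the fingers clear, it is at about 1.0 rad.
- **Left alone:** In the last pictures the shield can, coil and screwdriver are where they started. The arm is clear and the contact force is near zero.

No check failed or disagreed.

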